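# Shut the sliding-lid box and snap its lever latch

### The job

Shut and latch the black plastic box: with the fingertips, push its half-open sliding lid fully home, then flip the red latch lever up and over towards the lid until it snaps down behind the steel keeper. Only push: do not lift or tip the box or shove it across the crate, and leave all the other things standing where they are.

Things in the scene. Friction and masses are not known exactly. Their poses are not given: they have to be found in the camera images.
- box: black plastic box, 200 (own x) by 130 (own y) by 80 mm high, loose on the crate, about 2.8 kg in all with its contents, so it stays put under pushes below about 10 N. Origin: centre of its underside; z up. The +x end (towards the robot's left) carries the latch, at its -x end the lid slides out. Lid, keeper and latch lie on its centre line y = 0.
- lid (a joint): how far the grey sliding lid stands back, in m: 0 = fully home, grows as it slides out along the box's -x; stop at 0.11. It runs in grooves with about 2 N of drag and stays where left. Starts half back (0.055 to 0.09). The lid is a 5 mm plate, 120 mm wide, its top 75 mm above the crate.
- lid_lip (a point): middle of the rear (-x) face of the grey upright pull lip at the lid's rear end. The face is 112 mm wide (box y) and runs from 68 to 89 mm above the crate; this point is 78.5 mm up. Push this face along the box's +x to shut the lid; nothing is below or behind it. It lies at box x = -0.100 - lid; when shut it is flush with the box's rear end.
- latch (a joint): angle of the red over-centre latch lever, rad: 0 = open (leans outward, away from the box, 40 degrees from upright, tip pointing up and towards the box's +x), 1.57 = 50 degrees past upright over the lid, 2.27 = latched (level over the lid, pointing to the box's -x, claw behind the keeper). A spring over its pivot drives it to whichever end is nearer; the dead centre is at 1.13 (25 degrees past upright towards the lid). Overcoming the spring takes 3 to 5 N at the tip.
- latch_tip (a point): end of the red lever's finger tab, 71 mm from its pivot. The lever is a flat bar 22 mm wide (box y) and 5 mm thick, the tab 26 mm wide and 8 mm thick. When open this point is at box x = 0.154, y = 0, 146 mm above the crate; push it towards the box's -x from the outer side.
- latch_pivot (a point): the lever's pin, parallel to box y, at box x = 0.108, 92 mm above the crate, between two steel cheeks 102 mm high. Fixed in the box. The steel keeper stands 11 mm up from the lid's top, 35 mm from the pivot towards the box's -x when the lid is home; the lever's claw drops on the far side of it.
- kettlebell: bystander: green 4 kg kettlebell, 132 mm across, 194 mm high. Origin: centre of its underside.
- spring_grip: bystander: red spring hand gripper lying flat, 170 by 95 mm, 23 mm high. Origin: middle, underside.
- door_stop: bystander: aluminium door stop with a black rubber ring, standing beside the box, 48 mm across, 50 mm high. Origin: centre of its underside.
- polish_tin: bystander: round shoe-polish tin with yellow lid, 75 mm across, 26 mm high. Origin: centre of its underside.
- torch: bystander: dark metal torch standing on its head, 44 mm across, 125 mm high. Origin: centre of its underside.
- shoe_brush: bystander: wooden shoe brush lying on its bristles, 150 by 46 by 42 mm. Origin: centre of its underside.
- padlock: bystander: brass padlock lying flat, 70 by 42 by 20 mm. Origin: centre of the brass part's underside.

How it is judged:
By the outcome, as a careful person would: the job done as asked, in the order asked, and still so for the second after the job is handed in, with the robot touching nothing.
It also fails if it takes over 48 s, if anything falls off the work surface, if the arm or the gripper's body presses on something with over 40 N, if the wrist force passes 120 N, or if a joint passes its speed limit or range.

### The arm

A 6-joint arm with a two-finger parallel gripper is mounted at the origin on the work surface. World frame = base frame: x ahead of the robot, y to its left, z up, the work surface at z = 0. Lengths are in m, angles in rad, forces in N, time in s.
With the tool pointing down it reaches from about 0.275 to 1 m from the base axis. Payload 8.4 kg.
Tool frame: the origin (TCP) lies where the fingers leave the gripper's body, on its centre line; the fingertips stand 73 mm ahead of it and the grasp point (between the pads) lies 54 mm ahead of it; z points along the fingers, y is the line along which they close (so a half turn about z gives the same grasp; the last joint's range is limited). The gripper opens to 85 mm and grips with 20 to 120 N. Pads are 22 mm wide; open, the fingers measure 114 mm over their backs; the gripper's body (76 mm by 85 mm) begins 54 mm behind the grasp point. The pads swing forward as they close: fully open they stand 13 mm farther back than shut.
Start: joints at [-1.192, 0.353, 1.633, -0, 1.155, -0.002], TCP at [0.232, -0.58, 0.304] pointing down, gripper open.
Joint ranges: [-2.63, 2.63], [-0.92, 2.1], [0.06, 2.66], [-1.3, 4.44], [0, 2.69], [-3.02, 3.02]. Speed limits (rad/s): [2.22, 2.22, 2.79, 3.14, 3.14, 3.14].

### API

Orientations are given as a unit quaternion [x, y, z, w].
In Python, from bench import bot gives the robot as it stands.
- The arm moves only by the tool arm_command, never from a script. Its argument "commands" is a list of rows, each a list of 7 numbers: the turn, a rotation vector about the tool's x, y, z in degrees, then the shift along the tool's x, y, z in units of 30 mm (1.0 is 30 mm), then the opening, from 0 (shut) to 1 (fully open). In form: [[ax, ay, az, tx, ty, tz, grip], ...]. A call has 1 to 10 rows; each row is the pose to reach, as a shift and turn from the pose commanded when the call began, along the tool's axes at that moment; what a row does not reach only later rows make up. A row lasts 1/12 s, in which the tool goes at most 41.7 mm and 7.16 degrees, less where a joint would pass 70% of its speed; a pose out of reach is approached as far as the arm can. A call with a gripper value outside its range is refused whole. The fingers move at their own pace and stop on an object; the grip force is fixed at half the most. Time passes only in rows, so rows that repeat a pose let the fingers close. It gives the time, the measured TCP pose, the force, the opening and the grip force at its end, in the units of the state.
- bot.observe(): the state, without advancing time (a new reading comes with each control period).
- bot.camera(name): name is "side" or "top" or "wrist"; returns the picture (480x640x3 uint8, blue, green, red); there is no depth.
- bot.calibration(name): a dict with "K" (3x3 intrinsics, pixels), "k1" (the pictures are not rectified: a ray, as slopes to the right and down, at radius r is drawn at 1 + k1 r^2 times it, then the intrinsics apply), "R" (3x3) and "t" (3): a world point X has camera coordinates R X + t. Camera axes: x right, y down, z forward; pixel columns grow to the right and rows downward; lengths in m; the calibration is good to about 2 mm. A picture is of the moment at which its call begins: read the wrist's pose just before it. calibration takes no time and is no camera call; for the wrist camera it gives the pose at the moment of the call.
- bot.job_done(): hands the job in; it is judged then, once.
The state is a dict: "time_s": time; "qpos": joint angles; "dq": joint speeds; "tau": joint torques, N m; "eef_pos": TCP position; "orientation": TCP orientation; "contact_force": force on the tool from outside, world axes, zero at the start; "torque": the same for the moment, N m; "gripper_width": finger opening in m; "gripper_force": force on a finger pad.
Only numpy, scipy, OpenCV 4.12 (cv2) and the standard library are available. Lean on these libraries where they do the work, as an engineer would, in place of code of your own. Each camera call takes 0.05 s, during which the arm holds its last target. There are 200 camera calls.

## Working session

There is one attempt and no reset: what is moved stays moved. The work goes in short steps, Python scripts to look and compute and a tool call to move; the robot and the scene stay as the last step left them, time stands still between calls to the robot, and variables do not carry over. Pictures are saved under pics/ and viewed, at most 10 in all, crops included, and the job is handed in when it is done.

Besides the shell and the picture viewer there is one more tool, called after "Emit:" as name(argument=value, ...), one argument or row to a line, values as JSON. arm_command: Moves the arm, as the interface text tells. Its arguments: {"type":"object","properties":{"commands":{"type":"array","items":{"type":"array","items":{"type":"number"}}}},"required":["commands"]}

```bash
mkdir -p pics; python3 - <<'E'
from bench import bot
import cv2
print(bot.observe())
for n in ("side","top"):
    cv2.imwrite(f"pics/{n}0.png",bot.camera(n)); c=bot.calibration(n); print(n,c)
E
```

```text
{'time_s': 0.0, 'qpos': array([-1.19239387e+00,  3.53671736e-01,  1.63412072e+00, -2.49218889e-05,
        1.15523193e+00, -2.41931842e-03]), 'dq': array([ 0.00068988, -0.00053533,  0.00034891, -0.000926  , -0.00146452,
        0.00049004]), 'tau': array([-1.21066856e-03, -6.05253768e+01, -3.42058682e+01, -2.17598681e-04,
        9.23525076e-03,  2.23510494e-05]), 'eef_pos': array([ 0.23214609, -0.57988142,  0.30315263]), 'orientation': array([ 9.81925347e-01,  1.89267270e-01, -1.44981378e-04, -7.01123158e-04]), 'contact_force': array([ 0.23706017,  0.0486056 , -0.07619454]), 'torque': array([-0.0213226 , -0.00459636,  0.01958127]), 'gripper_force': 0.0, 'gripper_width': 0.08569661576423875}
side {'K': array([[471.90892523,   0.        , 323.06553228],
       [  0.        , 471.90892523, 232.64400323],
       [  0.        ,   0.        ,   1.        ]]), 'k1': 0.006080642088164386, 'R': array([[-0.99838717, -0.05615472,  0.00834874],
       [-0.04556704,  0.70491052, -0.70783106],
       [ 0.03386294, -0.70706988, -0.70633242]]), 't': array([0.5894455 , 0.10201087, 1.13345536])}
top {'K': array([[613.24107299,   0.        , 322.83958638],
       [  0.        , 613.24107299, 240.0950118 ],
       [  0.        ,   0.        ,   1.        ]]), 'k1': -0.04300302208357779, 'R': array([[ 2.17511661e-02, -9.99754033e-01,  4.33120609e-03],
       [-9.76214282e-01, -2.21733688e-02, -2.15671085e-01],
       [ 2.15714074e-01,  4.62912354e-04, -9.76456463e-01]]), 't': array([-0.0090463 ,  0.61460544,  1.56826739])}
```

View pics/side0.png

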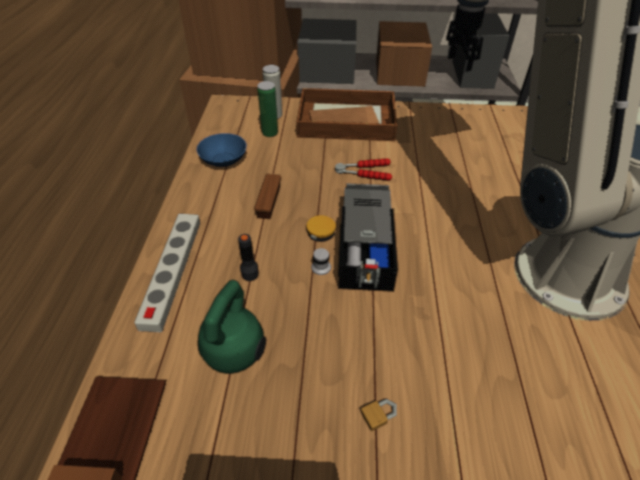

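View pics/top0.png

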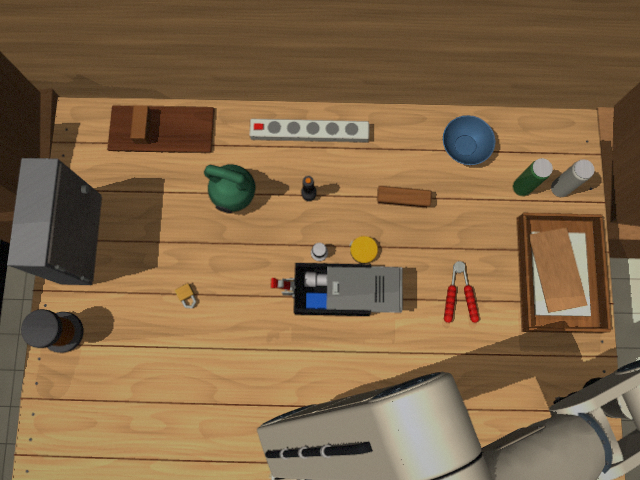

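The top view shows the box at about (295–402, 262–316) with the red latch at (280, 285). The lid lip is at x≈402, and the door stop and tin are just above the box. I'll enlarge both views.

```bash
python3 - <<'E'
import cv2,numpy as np
a=cv2.imread("pics/top0.png")[235:335,260:420]; b=cv2.imread("pics/side0.png")[175:300,300:420]
a=cv2.resize(a,None,fx=5,fy=5,interpolation=cv2.INTER_CUBIC); cv2.imwrite("pics/topc.png",a)
b=cv2.resize(b,None,fx=4.8,fy=4.8,interpolation=cv2.INTER_CUBIC); cv2.imwrite("pics/sidec.png",b)
E
```

```text
(no output)
```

View pics/topc.png

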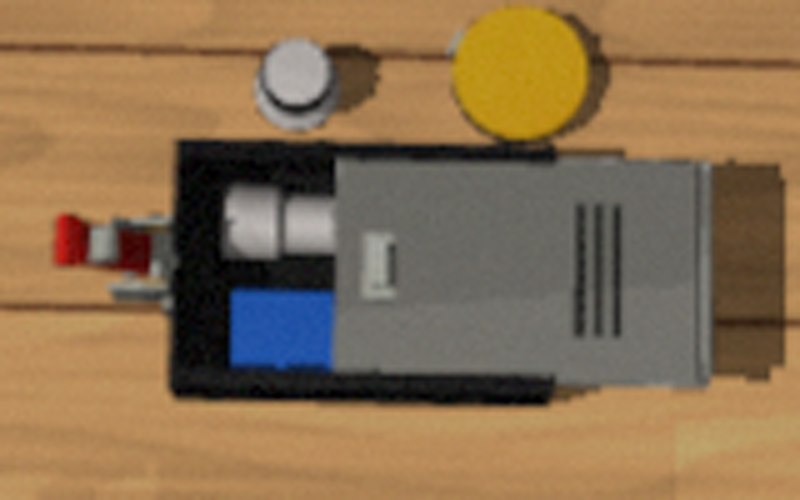

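View pics/sidec.png

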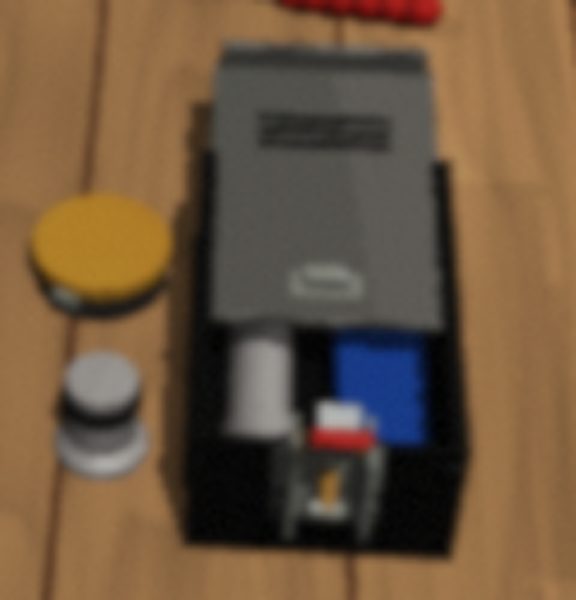

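The crops show the rim corners at top (178,143), (172,400), (553,150), (550,402). The lip edge is at x≈712 and the red tip at (68,240). The front bottom corners in the side view are at (185,543) and (448,555). I'll fit the box pose from these.

```bash
cat > h.py <<'E'
import numpy as np
from bench import bot
def proj(n,X,c=None):
    c=c or bot.calibration(n); p=np.atleast_2d(X)@c["R"].T+c["t"]; s=p[:,:2]/p[:,2:]
    s=s*(1+c["k1"]*(s**2).sum(1,keepdims=True)); return s*c["K"][0,0]+c["K"][:2,2]
def ray(n,uv,z):
    from scipy.optimize import fsolve
    return np.r_[fsolve(lambda q:(proj(n,[*q,z])[0]-uv),[.5,0]),z]
def w(p,X):
    c,s=np.cos(p[2]),np.sin(p[2]); X=np.atleast_2d(X)
    return np.c_[p[0]+c*X[:,0]-s*X[:,1],p[1]+s*X[:,0]+c*X[:,1],X[:,2]+p[4]]
E
python3 - <<'E'
from h import *
from scipy.optimize import least_squares
T=lambda u,v:(260+(u+.5)/5-.5,235+(v+.5)/5-.5)
S=lambda u,v:(300+(u+.5)/4.8-.5,175+(v+.5)/4.8-.5)
ct,cs=bot.calibration("top"),bot.calibration("side")
def f(p):
    L=-.1-p[3]
    r=[]
    tp=[((.1,-.065,.08),T(178,143)),((.1,.065,.08),T(172,400)),((-.1,-.065,.08),T(553,150)),((-.1,.065,.08),T(550,402)),((L,-.056,.089),T(712,163)),((L,.056,.089),T(712,385)),((.154,0,.146),T(68,240))]
    # box +x is robot left (+y): box +y is -x world => near robot => image bottom
    sp=[((.1,-.065,0),S(185,543)),((.1,.065,0),S(448,555)),((.1,.065,.08),S(468,457)),((L,-.056,.089),S(222,42)),((L,.056,.089),S(428,50)),((.154,0,.146),S(345,435))]
    return np.r_[np.array(proj("top",w(p,[a for a,b in tp]),ct)-[b for a,b in tp]).ravel(),(proj("side",w(p,[a for a,b in sp]),cs)-[b for a,b in sp]).ravel()]
r=least_squares(f,[.5,0,1.57,.07,0],loss="soft_l1"); p=r.x
print(p,np.round(f(p),1).reshape(-1,2).tolist())
for n,X in dict(lip=(-.1-p[3],0,.0785),tip=(.154,0,.146),pivot=(.108,0,.092)).items(): print(n,w(p,X))
print("doorstop",ray("top",T(297,75),.05),"tin",ray("top",T(520,72),.026),"grip",ray("top",(460,300),.02))
E
```

```text
[ 4.85551343e-01 -2.50446886e-02  1.56798640e+00  7.82140152e-02
 -2.38743790e-04] [[0.4, -1.0], [-0.1, -2.8], [1.6, -0.5], [1.8, -1.3], [-0.0, 0.4], [0.1, -1.0], [-1.1, -0.1], [0.1, 0.6], [1.3, 1.0], [1.3, -1.1], [0.7, -0.0], [0.8, 0.2], [0.1, 0.8]]
lip [[ 0.48505057 -0.203258    0.07826126]]
tip [[0.48598407 0.1289547  0.14576126]]
pivot [[0.48585481 0.08295488 0.09176126]]
doorstop [0.59205511 0.01436494 0.05      ] tin [ 0.60138413 -0.10707153  0.026     ] grip [ 0.46804967 -0.36876445  0.02      ]
```

The fit has residuals of about 1 px. The box is at (0.486, -0.025) with yaw ≈ 89.8°, standing at z = 0, and the lid stands back 78 mm. First I'll go above and behind the lip with the fingers shut and the tool squared up.

Emit:
arm_command(
  commands=[
    [21.8, 0, 0, 0, 0, 0, 0],
  ],
)

```text
time_s: 0.18
eef_pos: [0.2316, -0.5785, 0.3038]
orientation: [0.98, 0.189, -0.012, -0.061]
contact_force: [0.3, -0.4, 0.2]
gripper_width: 0.0757
gripper_force: 0.0
```

I put that turn on the wrong axis: x instead of z. It tilted the tool 7° in free space, so I'll undo it first.

Emit:
arm_command(
  commands=[
    [-7.16, 0, 0, 0, 0, 0, 0],
    [-7.16, 0, 0, 0, 0, 0, 0],
  ],
)

```text
time_s: 0.35
eef_pos: [0.2321, -0.5797, 0.3003]
orientation: [0.982, 0.189, -0.0, -0.001]
contact_force: [-0.1, -0.6, 0.1]
gripper_width: 0.0517
gripper_force: 0.0
```

Emit:
arm_command(
  commands=[
    [0, 0, 21.8, 11.8, -6.8, 0, 0],
    [0, 0, 21.8, 11.8, -6.8, 0, 0],
    [0, 0, 21.8, 11.8, -6.8, 0, 0],
    [0, 0, 21.8, 11.8, -6.8, 0, 0],
    [0, 0, 21.8, 11.8, -6.8, 0, 0],
    [0, 0, 21.8, 11.8, -6.8, 0, 0],
    [0, 0, 21.8, 11.8, -6.8, 0, 0],
    [0, 0, 21.8, 11.8, -6.8, 0, 0],
    [0, 0, 21.8, 11.8, -6.8, 0, 0],
    [0, 0, 21.8, 11.8, -6.8, 0, 0],
  ],
)

```text
time_s: 1.18
eef_pos: [0.4865, -0.2572, 0.3053]
orientation: [1.0, 0.0, 0.001, 0.001]
contact_force: [0.7, 0.4, 0.1]
gripper_width: -0.0004
gripper_force: 0.0
```

Emit:
arm_command(
  commands=[
    [0, 0, 0, 0, 0, 1.3, 0],
    [0, 0, 0, 0, 0, 2.6, 0],
    [0, 0, 0, 0, 0, 3.9, 0],
    [0, 0, 0, 0, 0, 4.8, 0],
    [0, 0, 0, 0, 0, 5.2, 0],
    [0, 0, 0, 0, 0, 5.2, 0],
    [0, 0, 0, 0, 0, 5.2, 0],
    [0, 0, 0, 0, 0, 5.2, 0],
  ],
)

```text
time_s: 1.85
eef_pos: [0.4863, -0.26, 0.15]
orientation: [1.0, 0.0, 0.002, 0.001]
contact_force: [-0.3, -0.0, 0.0]
gripper_width: -0.0001
gripper_force: 0.0
```

```bash
python3 - <<'E'
from h import *
import cv2
cv2.imwrite("pics/s1.png",cv2.resize(bot.camera("side")[130:310,280:460],(600,600),interpolation=cv2.INTER_CUBIC))
E
```

```text
(no output)
```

View pics/s1.png

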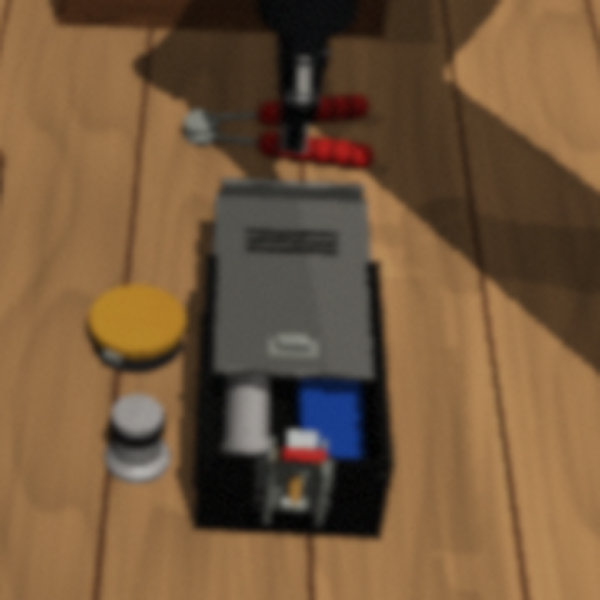

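The shut fingertips (crop ≈ (293,145)) are centred behind the lip (292,188) and clear of the spring grip. I'll lower them 3 mm and start pushing.

Emit:
arm_command(
  commands=[
    [0, 0, 0, 0, -0.4, 0.1, 0],
    [0, 0, 0, 0, -0.8, 0.1, 0],
    [0, 0, 0, 0, -1.1, 0.1, 0],
    [0, 0, 0, 0, -1.3, 0.1, 0],
    [0, 0, 0, 0, -1.5, 0.1, 0],
    [0, 0, 0, 0, -1.7, 0.1, 0],
    [0, 0, 0, 0, -1.9, 0.1, 0],
    [0, 0, 0, 0, -2.1, 0.1, 0],
  ],
)

```text
time_s: 2.57
eef_pos: [0.4852, -0.1958, 0.145]
orientation: [1.0, 0.0, 0.0, 0.0]
contact_force: [-0.5, -3.0, 0.2]
gripper_width: 0.0
gripper_force: 1.2
```

Emit:
arm_command(
  commands=[
    [0, 0, 0, 0, -0.2, 0, 0],
    [0, 0, 0, 0, -0.4, 0, 0],
    [0, 0, 0, 0, -0.6, 0, 0],
    [0, 0, 0, 0, -0.8, 0, 0],
    [0, 0, 0, 0, -1.0, 0, 0],
    [0, 0, 0, 0, -1.2, 0, 0],
    [0, 0, 0, 0, -1.35, 0, 0],
    [0, 0, 0, 0, -1.45, 0, 0],
    [0, 0, 0, 0, -1.5, 0, 0],
  ],
)

```text
time_s: 3.32
eef_pos: [0.4852, -0.1508, 0.1449]
orientation: [1.0, 0.0, 0.0, -0.0]
contact_force: [-0.1, -1.9, 1.4]
gripper_width: 0.0001
gripper_force: 1.1
```

Force is at drag level only. Now I'll creep forward about 1.5 mm per row.

Emit:
arm_command(
  commands=[
    [0, 0, 0, 0, -0.05, 0, 0],
    [0, 0, 0, 0, -0.1, 0, 0],
    [0, 0, 0, 0, -0.15, 0, 0],
    [0, 0, 0, 0, -0.2, 0, 0],
    [0, 0, 0, 0, -0.2, 0, 0],
  ],
)

```text
time_s: 3.73
eef_pos: [0.4851, -0.1451, 0.1449]
orientation: [1.0, 0.0, 0.0, -0.0]
contact_force: [1.2, -1.5, -0.2]
gripper_width: -0.0002
gripper_force: 0.4
```

Emit:
arm_command(
  commands=[
    [0, 0, 0, 0, -0.04, 0, 0],
    [0, 0, 0, 0, -0.08, 0, 0],
    [0, 0, 0, 0, -0.08, 0, 0],
  ],
)

```text
time_s: 3.98
eef_pos: [0.4851, -0.1427, 0.1449]
orientation: [1.0, 0.0, 0.0, -0.0]
contact_force: [0.4, -1.3, 1.2]
gripper_width: -0.0004
gripper_force: 0.6
```

Emit:
arm_command(
  commands=[
    [0, 0, 0, 0, -0.03, 0, 0],
    [0, 0, 0, 0, -0.06, 0, 0],
    [0, 0, 0, 0, -0.06, 0, 0],
  ],
)

```text
time_s: 4.23
eef_pos: [0.4851, -0.1409, 0.1449]
orientation: [1.0, 0.0, -0.0, -0.0]
contact_force: [1.5, -1.1, -0.0]
gripper_width: 0.0002
gripper_force: 0.6
```

Emit:
arm_command(
  commands=[
    [0, 0, 0, 0, -0.03, 0, 0],
    [0, 0, 0, 0, -0.03, 0, 0],
  ],
)

```text
time_s: 4.4
eef_pos: [0.4851, -0.1401, 0.1448]
orientation: [1.0, 0.0, -0.0, -0.0]
contact_force: [0.1, -1.8, 0.5]
gripper_width: -0.0001
gripper_force: 0.7
```

Emit:
arm_command(
  commands=[
    [0, 0, 0, 0, -0.03, 0, 0],
    [0, 0, 0, 0, -0.03, 0, 0],
  ],
)

```text
time_s: 4.57
eef_pos: [0.4851, -0.1392, 0.1449]
orientation: [1.0, 0.0, -0.0, -0.0]
contact_force: [1.0, -1.8, 0.8]
gripper_width: -0.0002
gripper_force: 0.7
```

Emit:
arm_command(
  commands=[
    [0, 0, 0, 0, -0.03, 0, 0],
    [0, 0, 0, 0, -0.03, 0, 0],
  ],
)

```text
time_s: 4.73
eef_pos: [0.4851, -0.1383, 0.1449]
orientation: [1.0, 0.0, -0.0, -0.0]
contact_force: [0.7, -1.3, 0.3]
gripper_width: 0.0
gripper_force: 0.7
```

```bash
python3 - <<'E'
from h import *
import cv2
im=bot.camera("side")[175:300,300:420]; im2=bot.camera("top")[235:335,260:420]
cv2.imwrite("pics/s2.png",np.hstack([cv2.resize(im,(400,417),interpolation=cv2.INTER_CUBIC),cv2.resize(im2[:, :],(400,250),interpolation=cv2.INTER_CUBIC) if 0 else cv2.copyMakeBorder(cv2.resize(im2,(400,250),interpolation=cv2.INTER_CUBIC),0,167,0,0,0)]))
E
```

```text
(no output)
```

View pics/s2.png

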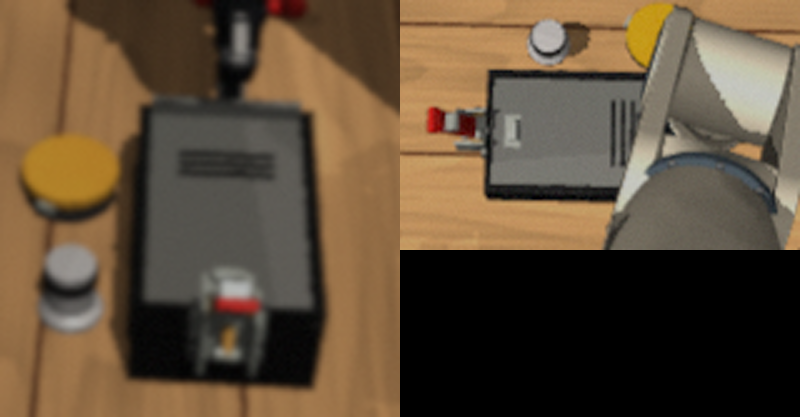

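The lid is nearly home, with only a sliver of gap at the latch end, and the box hasn't moved. I'll keep creeping until the force rises.

Emit:
arm_command(
  commands=[
    [0, 0, 0, 0, -0.03, 0, 0],
    [0, 0, 0, 0, -0.06, 0, 0],
    [0, 0, 0, 0, -0.06, 0, 0],
  ],
)

```text
time_s: 5.08
eef_pos: [0.4851, -0.1371, 0.1449]
orientation: [1.0, 0.0, 0.0, 0.001]
contact_force: [0.6, -6.9, -0.1]
gripper_width: 0.0003
gripper_force: 3.4
```

Emit:
arm_command(
  commands=[
    [0, 0, 0, 0, -0.03, 0, 0],
    [0, 0, 0, 0, -0.03, 0, 0],
  ],
)

```text
time_s: 5.25
eef_pos: [0.4851, -0.1369, 0.145]
orientation: [1.0, 0.001, 0.0, 0.001]
contact_force: [-0.5, -12.2, -1.4]
gripper_width: -0.0
gripper_force: 6.1
```

Emit:
arm_command(
  commands=[
    [0, 0, 0, 0, -0.03, 0, 0],
    [0, 0, 0, 0, -0.03, 0, 0],
  ],
)

```text
time_s: 5.42
eef_pos: [0.4852, -0.1364, 0.145]
orientation: [1.0, 0.001, 0.0, 0.001]
contact_force: [-0.6, -16.0, -2.3]
gripper_width: 0.0
gripper_force: 7.6
```

The stop is reached: the force climbed with almost no motion, so the lid is home. I'll back off, lift, and cross above the box to the outer side of the latch.

Emit:
arm_command(
  commands=[
    [0, 0, 0, 0, 0.3, 0, 0],
    [0, 0, 0, 0, 1.0, 0, 0],
    [0, 0, 0, 0, 1.0, -1.2, 0],
    [0, 0, 0, 0, 1.0, -2.4, 0],
    [0, 0, 0, 0, 1.0, -3.6, 0],
    [0, 0, 0, 0, 1.0, -4.8, 0],
    [0, 0, 0, 0, 1.0, -5.5, 0],
    [0, 0, 0, 0, 1.0, -5.5, 0],
  ],
)

```text
time_s: 6.08
eef_pos: [0.4868, -0.1653, 0.3148]
orientation: [1.0, 0.0, 0.003, 0.001]
contact_force: [0.7, -0.4, 1.0]
gripper_width: 0.0002
gripper_force: 0.0
```

```bash
python3 - <<'E'
from h import *
import cv2
im=bot.camera("side")[175:300,300:420]; im2=bot.camera("top")[235:335,260:420]
cv2.imwrite("pics/side3.png",im);
print(bot.observe()["contact_force"])
cv2.imwrite("pics/s3.png",cv2.resize(im,None,fx=4.8,fy=4.8,interpolation=cv2.INTER_CUBIC))
E
```

```text
[-0.19758495  0.06358291 -1.13865051]
```

View pics/s3.png

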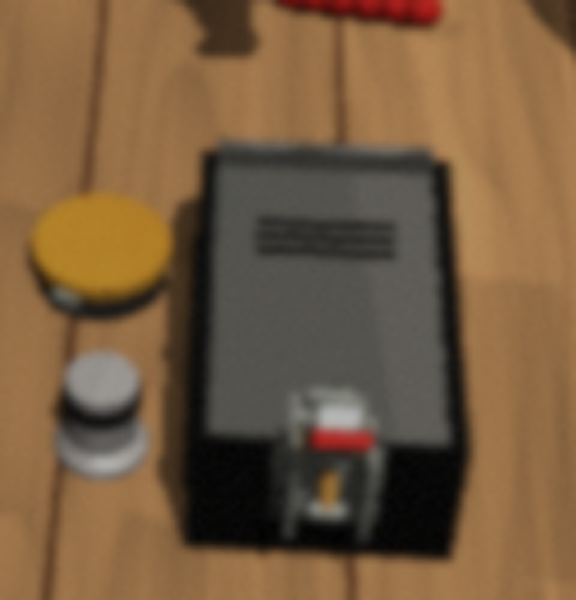

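The lid is flush home, and the box corners ((185,543), (448,555)) and bystanders haven't moved. Next I'll cross over to the latch side.

Emit:
arm_command(
  commands=[
    [0, 0, 0, 0, -1.3, 0, 0],
    [0, 0, 0, 0, -2.6, 0, 0],
    [0, 0, 0, 0, -3.9, 0, 0],
    [0, 0, 0, 0, -5.2, 0, 0],
    [0, 0, 0, 0, -6.5, 0, 0],
    [0, 0, 0, 0, -7.8, 0, 0],
    [0, 0, 0, 0, -9.1, 0, 0],
    [0, 0, 0, 0, -10.4, 0, 0],
    [0, 0, 0, 0, -11.7, 0, 0],
    [0, 0, 0, 0, -11.7, 0, 0],
  ],
)

```text
time_s: 7.02
eef_pos: [0.484, 0.1916, 0.308]
orientation: [1.0, 0.002, -0.001, -0.001]
contact_force: [-0.6, -0.2, -0.2]
gripper_width: 0.0002
gripper_force: 0.0
```

Emit:
arm_command(
  commands=[
    [0, 0, 0, 0, 0, 1.2, 0],
    [0, 0, 0, 0, 0, 2.4, 0],
    [0, 0, 0, 0, 0, 3.2, 0],
    [0, 0, 0, 0, 0, 3.5, 0],
    [0, 0, 0, 0, 0, 3.5, 0],
    [0, 0, 0, 0, 0, 3.5, 0],
  ],
)

```text
time_s: 7.52
eef_pos: [0.4848, 0.186, 0.2046]
orientation: [1.0, 0.0, -0.001, 0.0]
contact_force: [0.6, 1.2, 0.3]
gripper_width: -0.0001
gripper_force: 0.0
```

Emit:
arm_command(
  commands=[
    [0, 0, 0, 0, -0.6, 0, 0],
    [0, 0, 0, 0, -1.1, 0, 0],
    [0, 0, 0, 0, -1.3, 0, 0],
    [0, 0, 0, 0, -1.5, 0, 0],
    [0, 0, 0, 0, -1.7, -0.1, 0],
    [0, 0, 0, 0, -1.9, -0.2, 0],
    [0, 0, 0, 0, -2.1, -0.3, 0],
    [0, 0, 0, 0, -2.1, -0.3, 0],
  ],
)

```text
time_s: 8.18
eef_pos: [0.4855, 0.2502, 0.2149]
orientation: [1.0, 0.0, 0.001, -0.0]
contact_force: [0.7, 0.9, -0.1]
gripper_width: -0.0003
gripper_force: 0.0
```

I had the sign wrong: world -y is tool +y, so the arm moved away from the latch into free space. I'll come back the right way and then push.

Emit:
arm_command(
  commands=[
    [0, 0, 0, 0, 1.2, 0.3, 0],
    [0, 0, 0, 0, 2.4, 0.3, 0],
    [0, 0, 0, 0, 3.1, 0.3, 0],
    [0, 0, 0, 0, 3.3, 0.3, 0],
    [0, 0, 0, 0, 3.3, 0.3, 0],
  ],
)

```text
time_s: 8.6
eef_pos: [0.485, 0.1489, 0.205]
orientation: [1.0, -0.001, -0.0, 0.0]
contact_force: [-1.2, -0.3, 0.7]
gripper_width: -0.0002
gripper_force: 0.0
```

Emit:
arm_command(
  commands=[
    [0, 0, 0, 0, 0.2, 0, 0],
    [0, 0, 0, 0, 0.4, 0, 0],
    [0, 0, 0, 0, 0.6, -0.1, 0],
    [0, 0, 0, 0, 0.8, -0.25, 0],
    [0, 0, 0, 0, 0.8, -0.25, 0],
  ],
)

```text
time_s: 9.02
eef_pos: [0.4859, 0.127, 0.2134]
orientation: [1.0, 0.0, 0.001, -0.001]
contact_force: [0.6, 3.5, 1.9]
gripper_width: 0.0
gripper_force: 2.1
```

The latch is pushing back at 3.5 N. I'll carry on along the arc.

Emit:
arm_command(
  commands=[
    [0, 0, 0, 0, 0.2, -0.1, 0],
    [0, 0, 0, 0, 0.4, -0.2, 0],
    [0, 0, 0, 0, 0.6, -0.25, 0],
    [0, 0, 0, 0, 0.8, -0.3, 0],
    [0, 0, 0, 0, 1.0, -0.3, 0],
    [0, 0, 0, 0, 1.2, -0.3, 0],
    [0, 0, 0, 0, 1.4, -0.25, 0],
    [0, 0, 0, 0, 1.6, -0.2, 0],
  ],
)

```text
time_s: 9.68
eef_pos: [0.4849, 0.0774, 0.2182]
orientation: [1.0, 0.0, -0.0, 0.0]
contact_force: [0.7, 0.3, -0.2]
gripper_width: -0.0004
gripper_force: 0.3
```

Emit:
arm_command(
  commands=[
    [0, 0, 0, 0, 0.2, 0.1, 0],
    [0, 0, 0, 0, 0.4, 0.1, 0],
    [0, 0, 0, 0, 0.6, 0.2, 0],
    [0, 0, 0, 0, 0.8, 0.2, 0],
    [0, 0, 0, 0, 0.8, 0.2, 0],
  ],
)

```text
time_s: 10.1
eef_pos: [0.4848, 0.0532, 0.2121]
orientation: [1.0, -0.0, -0.0, 0.0]
contact_force: [0.0, 0.7, -0.7]
gripper_width: 0.0001
gripper_force: 0.0
```

```bash
python3 - <<'E'
from h import *
import cv2
im=bot.camera("side")[150:300,290:430]
cv2.imwrite("pics/s4.png",cv2.resize(im,(560,600),interpolation=cv2.INTER_CUBIC))
E
```

```text
(no output)
```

View pics/s4.png

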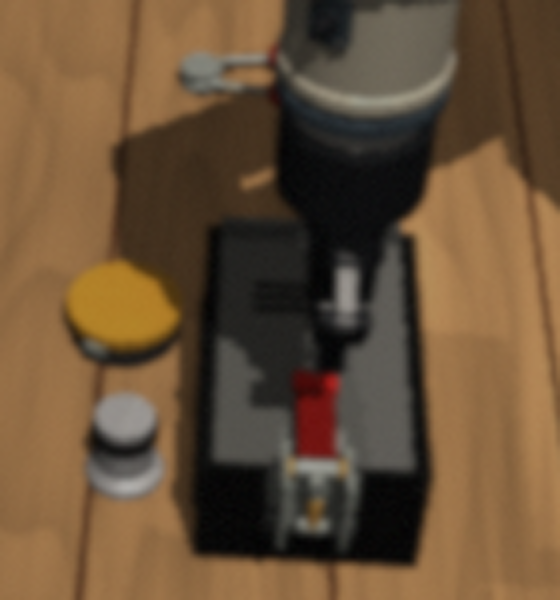

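The red lever now lies over the lid with its tab at crop (315,380), clear of the fingers. I'll press gently on the tab to check that it's seated.

Emit:
arm_command(
  commands=[
    [0, 0, 0, 0, 0.6, 0, 0],
    [0, 0, 0, 0, 1.1, 0, 0],
    [0, 0, 0, 0, 1.1, 0.4, 0],
    [0, 0, 0, 0, 1.1, 0.8, 0],
    [0, 0, 0, 0, 1.1, 1.0, 0],
    [0, 0, 0, 0, 1.1, 1.2, 0],
    [0, 0, 0, 0, 1.1, 1.2, 0],
  ],
)

```text
time_s: 10.73
eef_pos: [0.4846, 0.0214, 0.1755]
orientation: [1.0, 0.0, -0.001, -0.0]
contact_force: [-0.1, 1.0, 0.3]
gripper_width: -0.0002
gripper_force: 0.0
```

Emit:
arm_command(
  commands=[
    [0, 0, 0, 0, 0, 0.07, 0],
    [0, 0, 0, 0, 0, 0.14, 0],
    [0, 0, 0, 0, 0, 0.14, 0],
  ],
)

```text
time_s: 10.98
eef_pos: [0.4851, 0.0214, 0.1722]
orientation: [1.0, 0.0, 0.0, -0.0]
contact_force: [-0.2, -0.3, -1.4]
gripper_width: 0.0003
gripper_force: 0.0
```

Emit:
arm_command(
  commands=[
    [0, 0, 0, 0, 0, 0.05, 0],
    [0, 0, 0, 0, 0, 0.1, 0],
    [0, 0, 0, 0, 0, 0.1, 0],
  ],
)

```text
time_s: 11.23
eef_pos: [0.485, 0.0212, 0.1691]
orientation: [1.0, 0.0, -0.0, -0.0]
contact_force: [-1.1, 0.0, 0.2]
gripper_width: -0.0002
gripper_force: 0.0
```

Emit:
arm_command(
  commands=[
    [0, 0, 0, 0, 0, 0.04, 0],
    [0, 0, 0, 0, 0, 0.04, 0],
  ],
)

```text
time_s: 11.4
eef_pos: [0.4852, 0.0212, 0.1684]
orientation: [1.0, 0.0, 0.0, -0.0]
contact_force: [-2.5, 0.3, 7.7]
gripper_width: -0.0
gripper_force: 3.8
```

Firm contact came at fingertip z ≈ 0.0955, which is exactly where a level lever's top should be, so it is latched. I'll lift clear and check.

Emit:
arm_command(
  commands=[
    [0, 0, 0, 0, 0, -1.0, 0],
    [0, 0, 0, 0, 0, -2.3, 0],
    [0, 0, 0, 0, 0, -3.6, 0],
    [0, 0, 0, 0, 0, -4.9, 0],
    [0, 0, 0, 0, 2.0, -5.0, 0],
    [0, 0, 0, 0, 3.3, -5.0, 0],
    [0, 0, 0, 0, 4.6, -5.0, 0],
    [0, 0, 0, 0, 5.9, -5.0, 0],
    [0, 0, 0, 0, 7.0, -5.0, 0],
    [0, 0, 0, 0, 7.0, -5.0, 0],
  ],
)

```text
time_s: 12.23
eef_pos: [0.4849, -0.1946, 0.3183]
orientation: [1.0, -0.002, 0.001, 0.001]
contact_force: [-1.0, 0.1, 0.7]
gripper_width: 0.0001
gripper_force: 0.0
```

```bash
python3 - <<'E'
from h import *
import cv2
im=bot.camera("side")[175:300,300:420]
cv2.imwrite("pics/s5.png",cv2.resize(im,None,fx=4.8,fy=4.8,interpolation=cv2.INTER_CUBIC))
print(bot.observe()["contact_force"])
E
```

```text
[-0.71702272  0.56148535 -1.04297544]
```

View pics/s5.png

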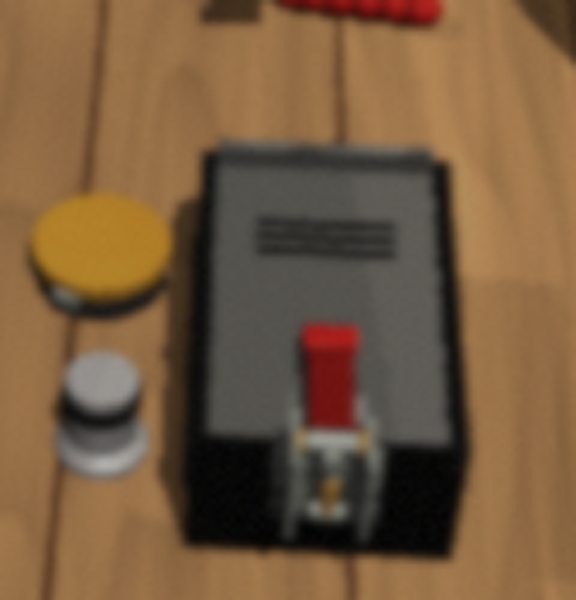

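The lever lies level over the keeper with its tab at (330,335). The lid is flush, the box corners are unmoved, and the robot is clear.

```bash
python3 -c "
from bench import bot
print(bot.job_done())"
```

```text
the job is handed in; nothing more can be done
None
```

The lid is pushed fully home and the red latch lies level behind the keeper; the box and the things beside it did not visibly move, though the last push on the lid reached 16 N, and the job was handed in at about 12 s with the robot clear.

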